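# Set a telescopic stand leg to length and close its cam lever

### The job

Set the telescopic stand leg lying in the bench cradle to length: take its crosswise foot bar by the blue end, draw the leg out until the black line on the bar stands level with the red marker on the scale, and hold it there against its return spring. Then slide your hand along the bar so that it sweeps the orange cam lever fully closed while the leg stays at its mark; never close the lever with the leg off the mark. Finish while still holding the bar, with the leg at the mark and the lever closed, do not let go, and leave the bottle, the tub and the carton where they stand.

Things in the scene. Friction and masses are not known exactly. Their poses are not given: they have to be found in the camera images.
- stand: Fixed bench cradle with the leg's dark outer tube lying level in it. Origin: on the bench (z=0) under the mouth of the black collar. Its -x axis is the way the leg comes out (roughly towards the robot), +y the lever side, -y the scale side. Its grey base is at most 12 mm high; there is free air under the blue end of the bar
- collar_mouth (a point): Centre of the collar's mouth, where the leg comes out, 51 mm high (the height of the leg's axis). The collar reaches 45 mm back (stand x 0 to +45 mm), is 54 mm wide, its top 77 mm high; behind it the tube, 40 mm thick, ends at stand x=+234 mm. A white scale rail, top 51 mm high, 16 mm wide, runs along x at stand y=-118 mm, x -130 to +40 mm
- marker: Fixed red marker, 16 x 22 x 10 mm, on the scale rail, a thin red finger on it pointing to the bar; at another place along the scale every time. Axes parallel to the stand's. Origin on the rail's top (51 mm high), at stand y=-118 mm, in line with the red finger: its stand x is where the bar's line must come (30 to 70 mm of travel)
- leg (a joint): Travel of the sliding leg out of the collar, m: 0 fully in (the start), up to 0.12. A spring draws it back in: about 3 N when fully in, growing by 0.4 N per 10 mm (6 N at 70 mm); it runs back as soon as it is let go, whether the lever is closed or not. A grip of about 10 N holds it and still slides along the bar
- bar_mid (a point): Middle of the aluminium bar across the end of the leg, section 12 x 12 mm, level, along the stand's y from -100 to +155 mm; the last 40 mm at the +y end are painted blue. Moves only with the leg, along the stand's x. The point lies on the leg's axis in the middle of the section (51 mm high), at stand x = -25 mm minus the travel
- bar_line (a point): The black line across the top of the bar at its -y end, in the middle of the bar's 12 mm thickness: it is to stand level (same stand x) with the red marker
- bar_grip (a point): Middle of the bar's blue end, 136 mm to +y of the leg axis, 51 mm high: the place to take the bar with one finger on either side (fingers closing along the stand's x); clear of the open lever over the whole travel
- cam_lever (a joint): Angle of the orange cam lever, rad: 0 fully closed (against its stop, parallel to the leg), starts 0.32 to 0.45 open (swung out to stand +y). Turns about an upright pin at stand x=+12 mm, y=+34 mm; it stays where it is left, 0.2 N m of friction, and closes by being pushed to stand -y
- lever_tip (a point): Free end of the lever, 150 mm from its pin. Straight arm 10 mm wide, 62 to 76 mm high, just above the bar's top (57 mm), so it crosses over the bar: a finger beside the bar, slid along it to stand -y, meets the lever's outer side. Closed, that side is at stand y=+39 mm and the lever reaches to stand x=-138 mm
- bottle: Loose black bottle, 66 mm across, 170 mm high, bystander. Origin at the centre of its underside
- tub: Loose white jar, 80 mm across, 90 mm high, bystander. Origin at the centre of its underside
- carton: Loose cardboard box, 130 x 100 x 70 mm, bystander. Origin at the centre of its underside

How it is judged:
On the way, in this order (a step that is already met when the one before it is completed fails the run):
1. the fingers hold the leg at the mark (within 5 mm) with the lever still open (x of bar_line in the frame of marker between -0.005 and 0.005 m and contact force between the fingers and leg above 2 N and value of joint cam_lever above 0.2 rad), for 0.2 s.
2. the lever is closed while the fingers hold the leg at the mark (x of bar_line in the frame of marker between -0.005 and 0.005 m and contact force between the fingers and leg above 2 N and value of joint cam_lever below 0.08 rad), for 0.2 s.
At the end, for the whole second after the job is handed in: The fingers still hold the foot bar (more than 2 N on it), its line within 5 mm of the red marker along the scale and at rest, the cam lever closed to within 0.08 rad, the bystanders within 20 mm of their places (all of step 2 and velocity of joint leg between -0.02 and 0.02 m/s and distance of each of bottle, tub, carton from where it was at the start of the episode below 0.02 m); the arm keeps its last pose, push and grip.
It fails at once if the lever is swung towards closed (below 0.2 rad) while the leg is more than 8 mm off its mark (value of joint cam_lever below 0.2 rad and not (x of bar_line in the frame of marker between -0.008 and 0.008 m)).
It fails at once if a bystander is moved 20 mm or tipped (distance of any of bottle, tub, carton from where it was at the start of the episode above 0.02 m or angle between any of bottle, tub, carton's own z axis and vertical above 0.3 rad).
It also fails if it takes over 43 s, if anything falls off the work surface, if the arm or the gripper's body presses on something with over 40 N, if the wrist force passes 120 N, or if a joint passes its speed limit or range.

### The arm

A 6-joint arm with a two-finger parallel gripper is mounted at the origin on the work surface. World frame = base frame: x ahead of the robot, y to its left, z up, the work surface at z = 0. Lengths are in m, angles in rad, forces in N, time in s.
With the tool pointing down it reaches from about 0.375 to 0.975 m from the base axis. Payload 3.8 kg.
Tool frame: the origin (TCP) lies at the very end of the fingers, on their centre line; the grasp point (between the pads) lies bot.hold_point_z behind it (bot.hold_point_z is the distance from the TCP to the grasp point, in m); z points along the fingers, y is the line along which they close (so a half turn about z gives the same grasp; the last joint's range is limited). The gripper opens to 85 mm and grips with 20 to 120 N. Pads are 22 mm wide; open, the fingers measure 114 mm over their backs; the gripper's body (76 mm by 85 mm) begins 54 mm behind the grasp point. The pads swing forward as they close: fully open they stand 13 mm farther back than shut.
Start: joints at [-1.347, 0.264, 1.604, -0, 1.274, -0.037], TCP at [0.174, -0.652, 0.231] pointing down, gripper open.
Joint ranges: [-2.63, 2.63], [-0.94, 2.18], [0.31, 2.57], [-1.31, 4.45], [0, 2.66], [-2.55, 2.55]. Speed limits (rad/s): [2.57, 2.57, 3.14, 3.14, 3.14, 3.14].

### API

Orientations are given as a rotation vector (axis times angle).
In Python, from workcell import bot gives the robot as it stands.
- The arm moves only by the tool jog_arm, called in YAML: its name, and indented under it one key for each argument. Schema: {"type":"object","properties":{"ticks":{"type":"array","items":{"type":"array","items":{"type":"array","items":{"type":"number"},"minItems":4,"maxItems":4},"minItems":1,"maxItems":5},"minItems":1,"maxItems":1},"jaw":{"type":"number"},"grip_force":{"type":"number"},"only":{"type":"string"},"quiet":{"type":"boolean"},"lines":{"type":"string"}},"required":["ticks"],"additionalProperties":false}. ticks is a list that holds a single list of rows (three levels of brackets), with 1 to 5 rows, each of 4 numbers: dx, dy, dz in m, then a turn about the tool's z in rad; each row shifts and turns the commanded pose from where the row before left it, along the tool's axes as they then stand; what a row does not reach is not made up. A row lasts 1/8 s, in which the tool goes at most 0.0625 m and 0.188 rad, less where a joint would pass 70% of its speed; a pose out of reach is approached as far as the arm can. jaw is the opening from 0.0 (shut) to 1.0 (fully open), set as the call begins (left out keeps the last). The fingers move at their own pace and stop on an object; grip_force is the grip in N (left out, the last holds). Time passes only in rows, so rows that do not move let the fingers close. The tool returns the time, the measured TCP pose, the force, the opening and the grip force at its end. only (a regular expression) keeps the lines of the reply that match it, lines (a string "A,B") keeps lines A to B, and quiet returns only ok. Input that does not fit is refused with a message, and nothing moves.
- bot.read_state(): the state, without advancing time (a new reading comes with each control period).
- bot.read_camera(name): name is "scene" or "side" or "wrist"; returns the picture (384x512x3 uint8, red, green, blue); there is no depth.
- bot.camera_info(name): a dict with "intrinsics" (3x3 intrinsics, pixels), "extrinsics" (4x4, takes a point from camera to world coordinates). Camera axes: x right, y down, z forward; pixel columns grow to the right and rows downward; lengths in m; the calibration is good to about 2 mm. A picture is of the moment at which its call begins: read the wrist's pose just before it. camera_info takes no time and is no camera call; for the wrist camera it gives the pose at the moment of the call.
- bot.finish_job(): hands the job in; it is judged then, once.
The state is a dict: "time": time; "q": joint angles; "joint_vel": joint speeds; "joint_torque": joint torques, N m; "tool_pos": TCP position; "tcp_rot": TCP orientation; "wrist_force": force on the tool from outside, world axes, zero at the start; "torque": the same for the moment, N m; "width": opening from 0.0 (shut) to 1.0 (fully open); "grip_force": force on a finger pad.
Only numpy, scipy, OpenCV 4.12 (cv2) and the standard library are available. Lean on these libraries where they do the work, as an engineer would, in place of code of your own. Each camera call takes 0.05 s, during which the arm holds its last target. There are 200 camera calls.

## Working session

There is one attempt and no reset: what is moved stays moved. The work goes in short steps, Python scripts to look and compute and a tool call to move; the robot and the scene stay as the last step left them, time stands still between calls to the robot, and variables do not carry over. Pictures are saved under pics/ and viewed, at most 10 in all, crops included, and the job is handed in when it is done.

```bash
mkdir -p pics; ls; python3 - <<'E'
from workcell import bot
import cv2
for n in("scene","side"):
    im=bot.read_camera(n); cv2.imwrite(f"pics/{n}0.png",im[:,:,::-1])
    c=bot.camera_info(n); print(n,c)
print(bot.read_state(),bot.hold_point_z)
E
```

```text
pics
workcell.py
scene {'intrinsics': array([[438.8374029 ,   0.        , 264.37153571],
       [  0.        , 438.8374029 , 205.42153931],
       [  0.        ,   0.        ,   1.        ]]), 'extrinsics': array([[ 0.63902219,  0.61293276, -0.46471935,  1.1269432 ],
       [ 0.76910223, -0.50011373,  0.3979548 , -0.52196925],
       [ 0.01150701, -0.61171864, -0.79099172,  1.03597672],
       [ 0.        ,  0.        ,  0.        ,  1.        ]])}
side {'intrinsics': array([[394.05694505,   0.        , 260.53834062],
       [  0.        , 394.05694505, 199.05251496],
       [  0.        ,   0.        ,   1.        ]]), 'extrinsics': array([[ 0.9924544 , -0.08178424,  0.09135431,  0.46349026],
       [-0.12220521, -0.59895068,  0.79140632, -0.9403974 ],
       [-0.01000784, -0.79659866, -0.6044257 ,  0.74152861],
       [ 0.        ,  0.        ,  0.        ,  1.        ]])}
{'time': 0.1, 'q': array([-1.34688080e+00,  2.64704260e-01,  1.60527573e+00,  5.64546909e-05,
        1.27368310e+00, -3.68861469e-02]), 'joint_vel': array([-0.00141068, -0.00137905, -0.00330843,  0.00093545,  0.00137858,
        0.00089679]), 'joint_torque': array([-8.47191245e-05, -5.16707718e+01, -3.68589950e+01, -4.58781813e-06,
        6.28659895e-03, -9.02941593e-06]), 'tool_pos': array([ 0.1739282 , -0.65151086,  0.23004801]), 'tcp_rot': array([-3.11287456e+00, -4.08211757e-01,  2.19148861e-04]), 'wrist_force': array([ 0.63937597,  0.96261127, -0.80222161]), 'torque': array([-0.03398588,  0.00355854,  0.02140053]), 'grip_force': 0.0, 'width': 1.0030080285083862} 0.0187
```

View pics/scene0.png

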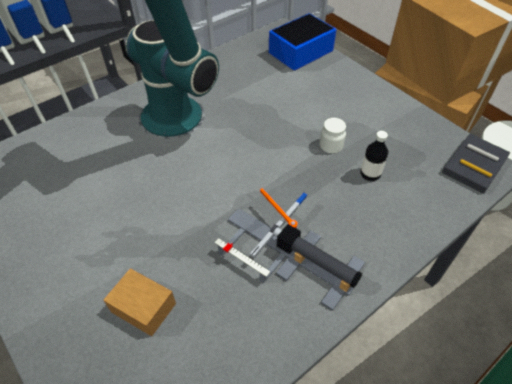

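View pics/side0.png

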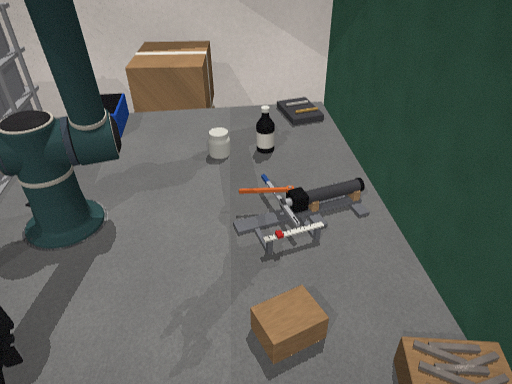

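The scene view shows the blue bar end at (302,198), the lever tip at (263,190), the red marker at (228,247) and the collar at (288,239). In the side view the blue end is at (265,178) and the marker at (279,234). Next I'll measure these roughly.

```bash
cat > h.py <<'E'
from workcell import bot
import cv2, numpy as np
from scipy.spatial.transform import Rotation as R
def cam(n):
    c=bot.camera_info(n); im=bot.read_camera(n); return im,c["intrinsics"],c["extrinsics"]
def ray(p,K,E):
    p=np.atleast_2d(p).astype(float); d=np.c_[p,np.ones(len(p))]@np.linalg.inv(K).T@E[:3,:3].T
    return E[:3,3],d
def plane(p,K,E,z):
    o,d=ray(p,K,E); return o+d*((z-o[2])/d[:,2])[:,None]
def tri(p1,c1,p2,c2):
    A=[];b=[]
    for p,c in((p1,c1),(p2,c2)):
        o,d=ray(p,*c); d=d[0]/np.linalg.norm(d[0]); P=np.eye(3)-np.outer(d,d); A.append(P); b.append(P@o)
    return np.linalg.lstsq(np.vstack(A),np.hstack(b),rcond=None)[0]
def hsv(im): return cv2.cvtColor(im,cv2.COLOR_RGB2HSV)
RNG=dict(red=[((0,150,90),(5,255,255)),((172,150,90),(180,255,255))],orange=[((6,180,120),(16,255,255))],blue=[((100,120,60),(125,255,255))])
def mask(im,c,roi):
    h=hsv(im); m=sum(cv2.inRange(h,np.array(a),np.array(b)) for a,b in RNG[c])
    k=np.zeros_like(m); x0,y0,x1,y1=roi; k[y0:y1,x0:x1]=255; return m&k
def pts(m):
    n,l,s,c=cv2.connectedComponentsWithStats(m); i=1+np.argmax(s[1:,4]); y,x=np.where(l==i); return np.c_[x,y].astype(float)
E
python3 - <<'E'
from h import *
a=cam("scene");b=cam("side")
ra=(200,170,370,300);rb=(220,165,380,260)
P={}
for c,z in(("blue",.054),("red",.056),("orange",.072)):
    pa=pts(mask(a[0],c,ra));pb=pts(mask(b[0],c,rb))
    print(c,len(pa),len(pb),tri(pa.mean(0),a[1:],pb.mean(0),b[1:]).round(4),plane(pa.mean(0),*a[1:],z).round(4),plane(pb.mean(0),*b[1:],z).round(4))
    for p,k in((pa,a),(pb,b)):
        w=plane(p,*k[1:],z)[:,:2]; u,s,v=np.linalg.svd(w-w.mean(0),full_matrices=False); t=(w-w.mean(0))@v[0]
        print("  dir",np.degrees(np.arctan2(v[0][1],v[0][0])).round(1),"ends",(w.mean(0)+t.min()*v[0]).round(3),(w.mean(0)+t.max()*v[0]).round(3))
for k,r in((a,(205,230,275,285)),(b,(255,215,335,255))):
    h=hsv(k[0]); m=cv2.inRange(h,(0,0,190),(180,40,255)); z=np.zeros_like(m); z[r[1]:r[3],r[0]:r[2]]=255
    p=pts(cv2.morphologyEx(m&z,cv2.MORPH_CLOSE,np.ones((13,13)))); w=plane(p,*k[1:],.051)[:,:2].astype(np.float32)
    print("rail",len(p),cv2.minAreaRect(w))
    m=cv2.inRange(h,(0,0,0),(180,255,60));
E
```

```text
blue 58 35 [0.5939 0.0748 0.0488] [[0.5957 0.0726 0.054 ]] [[0.5934 0.0659 0.054 ]]
  dir -74.6 ends [0.59  0.093] [0.601 0.054]
  dir -85.3 ends [0.592 0.088] [0.596 0.039]
red 49 52 [ 0.596  -0.1931  0.0543] [[ 0.5962 -0.193   0.056 ]] [[ 0.5961 -0.196   0.056 ]]
  dir -76.0 ends [ 0.593 -0.18 ] [ 0.599 -0.205]
  dir -79.1 ends [ 0.593 -0.18 ] [ 0.599 -0.21 ]
orange 192 192 [ 0.5829 -0.005   0.058 ] [[ 0.5927 -0.0141  0.072 ]] [[ 0.5794 -0.0213  0.072 ]]
  dir -4.0 ends [ 0.509 -0.008] [ 0.669 -0.019]
  dir 175.9 ends [ 0.655 -0.027] [ 0.508 -0.016]
rail 341 ((0.65788733959198, -0.16265426576137543), (0.12416373193264008, 0.04093046486377716), 14.30666446685791)
rail 259 ((0.6339406371116638, -0.16907157003879547), (0.1667296141386032, 0.04748908802866936), 13.976454734802246)
```

```bash
cat > st.py <<'E'
from h import *
import sys
s=bot.read_state(); M=R.from_rotvec(s["tcp_rot"]).as_matrix()
print(s["time"],s["tool_pos"].round(4),"yaw of tool y deg",np.degrees(np.arctan2(M[1,1],M[0,1])).round(2)); print(M.round(3))
if len(sys.argv)>1: print("delta in tool",(M.T@(np.array([float(v) for v in sys.argv[1:4]])-s["tool_pos"])).round(4))
E
python3 st.py 0.56 -0.05 0.33
python3 - <<'E'
from h import *
s=bot.read_state();c=bot.camera_info("wrist");M=R.from_rotvec(s["tcp_rot"]).as_matrix()
print((M.T@(c["extrinsics"][:3,3]-s["tool_pos"])).round(4)); print((M.T@c["extrinsics"][:3,:3]).round(3),c["intrinsics"])
E
```

```text
0.2 [ 0.174  -0.6517  0.2304] yaw of tool y deg -75.06
[[ 0.966  0.258 -0.   ]
 [ 0.258 -0.966  0.001]
 [ 0.    -0.002 -1.   ]]
delta in tool [ 0.5281 -0.482  -0.0988]
[ 0.0752  0.0009 -0.1421]
[[-0.001 -0.955 -0.297]
 [ 1.    -0.001 -0.   ]
 [ 0.    -0.297  0.955]] [[314.08646813   0.         255.82702063]
 [  0.         314.08646813 197.03427486]
 [  0.           0.           1.        ]]
```

jog_arm:
  ticks:
    - [[0.044,-0.04,-0.02,0],[0.044,-0.04,-0.02,0],[0.044,-0.04,-0.02,0],[0.044,-0.04,-0.02,0],[0.044,-0.04,-0.02,0]]
  jaw: 1.0

```text
time: 0.82
tool_pos: [0.3351, -0.4014, 0.3314]
tcp_rot: [3.115, 0.408, 0.0]
wrist_force: [1.2, 0.3, -0.0]
width: 0.997
grip_force: 0.0
```

jog_arm:
  ticks:
    - [[0.044,-0.04,0,0],[0.044,-0.04,0,0],[0.044,-0.04,0,0],[0.044,-0.04,0,0],[0.044,-0.04,0,0]]

```text
time: 1.45
tool_pos: [0.4961, -0.1514, 0.3309]
tcp_rot: [3.115, 0.409, 0.001]
wrist_force: [0.5, -1.2, 1.0]
width: 0.999
grip_force: 0.0
```

jog_arm:
  ticks:
    - [[0.044,-0.04,0,0],[0.044,-0.04,0,0],[0,0,0,-0.175],[0,0,0,-0.175],[0,0,0,-0.175]]

```text
time: 2.08
tool_pos: [0.5598, -0.0527, 0.3305]
tcp_rot: [-2.898, -1.212, 0.001]
wrist_force: [-0.4, -0.5, 0.5]
width: 1.002
grip_force: 0.0
```

jog_arm:
  ticks:
    - [[0,0,0,-0.175],[0,0,0,-0.175],[0,0,0,-0.175],[0,0,0,-0.175],[0,0,0,-0.175]]

```text
time: 2.7
tool_pos: [0.5596, -0.0532, 0.3306]
tcp_rot: [-2.112, -2.325, 0.0]
wrist_force: [-0.4, 0.0, -0.3]
width: 0.997
grip_force: 0.0
```

jog_arm:
  ticks:
    - [[0,0,0,-0.175],[0,0,0,0],[0,0,0,0]]

```text
time: 3.08
tool_pos: [0.5597, -0.0532, 0.3308]
tcp_rot: [-1.912, -2.493, 0.0]
wrist_force: [-0.1, 0.4, 0.3]
width: 0.999
grip_force: 0.0
```

```bash
python3 st.py .56 -.05 .33
python3 - <<'E'
from h import *
a=cam("wrist"); cv2.imwrite("pics/w1.png",a[0][:,:,::-1])
E
```

```text
3.075 [ 0.5597 -0.0532  0.3308] yaw of tool y deg 15.02
[[-0.259  0.966 -0.   ]
 [ 0.966  0.259  0.   ]
 [ 0.    -0.    -1.   ]]
delta in tool [0.003  0.0011 0.0008]
```

View pics/w1.png

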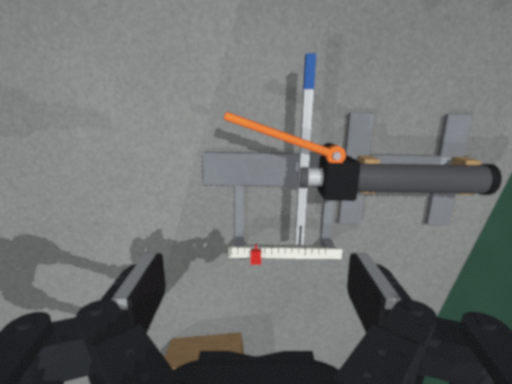

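The wrist view shows the blue end at (310,70), the lever from (228,117) to its pin at (337,155), the bar's -y end at about (300,240), and the red marker at (256,256) with its finger up. The rail spans columns 229-342 and the collar mouth is at about (320,178).

```bash
cat > m.py <<'E'
from h import *
a=cam("wrist");im=a[0];C=a[1:]
h=hsv(im)
def fit(p,z):
    w=plane(p,*C,z)[:,:2]; u,s,v=np.linalg.svd(w-w.mean(0),full_matrices=False); return w,w.mean(0),v[0],(w-w.mean(0))@v[0]
deg=lambda v:np.degrees(np.arctan2(v[1],v[0]))%180
m=cv2.inRange(h,(0,0,170),(180,60,255))
r=m.copy(); r[:246]=0; r[266:]=0; r[:,:215]=0; r[:,360:]=0
for c,z in(("blue",.057),("red",.061),("orange",.076)):
    p=pts(mask(im,c,(150,30,420,290))); w,mu,v,t=fit(p,z); print(c,len(p),p.mean(0).round(1),p.min(0),p.max(0),mu.round(4),deg(v).round(2),(mu+t.min()*v).round(4),(mu+t.max()*v).round(4))
ys,xs=np.where(r); w,mu,v,t=fit(np.c_[xs,ys],.051); print("rail",len(xs),mu.round(4),deg(v),np.ptp(t),cv2.minAreaRect(w.astype(np.float32)))
b=m.copy(); b[:,:285]=0; b[:,325:]=0; b[246:]=0; b[:88]=0
ys,xs=np.where(b); bl=pts(mask(im,"blue",(150,30,420,290))); 
k=(abs(ys-178)>22)&(ys<232); p=np.vstack([np.c_[xs[k],ys[k]],bl]); w,mu,v,t=fit(p,.057); print("bar",mu.round(4),deg(v),np.ptp(t))
cv2.imwrite("pics/z.png",cv2.resize(im[215:275,215:350,::-1],None,fx=5,fy=5,interpolation=cv2.INTER_CUBIC))
E
python3 m.py
```

```text
blue 326 [309.4  70.6] [304.  54.] [315.  87.] [0.5946 0.0689] 103.77 [0.5901 0.0873] [0.5991 0.0503]
red 129 [255.1 256.4] [251. 248.] [260. 263.] [ 0.5952 -0.1925] 105.24 [ 0.5916 -0.1793] [ 0.598  -0.2028]
orange 760 [289.4 138.2] [226. 114.] [345. 162.] [ 0.5926 -0.0148] 175.75 [ 0.509  -0.0085] [ 0.6672 -0.0203]
rail 1056 [ 0.6434 -0.1792] 14.211937226447011 0.16794956211893736 ((0.6385521292686462, -0.18037070333957672), (0.1679271012544632, 0.017482446506619453), 14.108473777770996)
bar [0.6108 0.006 ] 104.2494230500196 0.2330531730590102
```

View pics/z.png

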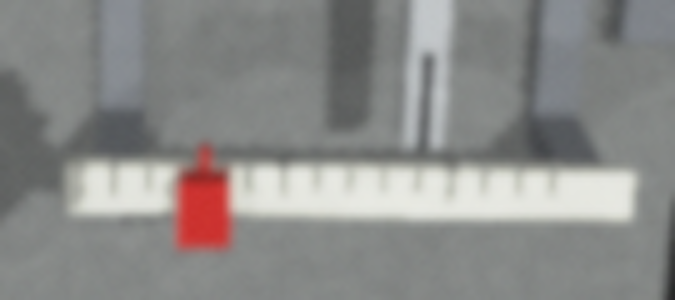

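```bash
python3 - <<'E'
from h import *
c=bot.camera_info("wrist");C=(c["intrinsics"],c["extrinsics"])
y=np.radians(14.2);X=np.array([np.cos(y),np.sin(y)]);Y=np.array([-X[1],X[0]])
L=plane([[300.3,230],[299.7,243]],*C,.057)[:,:2]; 
for z in(.052,.054,.056,.061):
    F=plane([[256.0,245.5],[255.6,256.4]],*C,z)[:,:2]; print(z,"finger/body X",(F@X).round(4))
print("line X,Y",L@X,L@Y)
bar=np.array([.6108,.006]);print("bar X",bar@X,"leg Y=line end Y+.1",L[1]@Y+.1)
bl=plane([[310.3,54],[308,88]],*C,.057)[:,:2];print("blue ends XY",bl@X,bl@Y)
rail=np.array([.6386,-.1804]); print("rail X,Y",rail@X,rail@Y)
for t in(bar@X+.025,rail@X+.045):
  for Yl in((rail@Y+.118),):
    print("stand X0,Y0",t,Yl,"pos",X*t+Y*Yl)
g=X*(bar@X)+Y*((rail@Y)+.118+.136);print("grip",g, np.hypot(*g))
E
```

```text
0.052 finger/body X [0.531  0.5307]
0.054 finger/body X [0.531  0.5307]
0.056 finger/body X [0.531  0.5306]
0.061 finger/body X [0.5309 0.5306]
line X,Y [0.59408347 0.59436714] [-0.29160652 -0.31203813]
bar X 0.5936090640312236 leg Y=line end Y+.1 -0.212038127256196
blue ends XY [0.5931508  0.59284742] [-0.0602093  -0.09925718]
rail X,Y 0.5748343480304996 -0.33154123774328637
stand X0,Y0 0.6186090640312236 -0.21354123774328637 pos [ 0.65209092 -0.05526719]
stand X0,Y0 0.6198343480304996 -0.21354123774328637 pos [ 0.65327877 -0.05496662]
grip [0.59449299 0.0704447 ] 0.598652123065463
```

```bash
python3 - <<'E'
from h import *
c=bot.camera_info("scene");C=(c["intrinsics"],c["extrinsics"])
print(plane([[332,150],[371,178]],*C,0).round(3))
E
```

```text
[[0.481 0.321 0.   ]
 [0.647 0.329 0.   ]]
```

jog_arm:
  ticks:
    - [[0,0,0,0.014],[0,0,0,0]]
  jaw: 0.5

```text
time: 3.42
tool_pos: [0.5598, -0.0532, 0.3309]
tcp_rot: [-1.927, -2.481, 0.0]
wrist_force: [0.3, 0.3, -0.3]
width: 0.605
grip_force: 0.0
```

```bash
python3 st.py .5945 .0704 .0323
```

```text
3.425 [ 0.5598 -0.0532  0.3309] yaw of tool y deg 14.34
[[-0.248  0.969 -0.   ]
 [ 0.969  0.248 -0.   ]
 [ 0.    -0.    -1.   ]]
delta in tool [0.1112 0.0643 0.2986]
```

jog_arm:
  ticks:
    - [[0.037,0.0215,0,0],[0.037,0.0215,0.02,0],[0.037,0.0215,0.03,0],[0,0,0.05,0],[0,0,0.05,0]]

```text
time: 4.05
tool_pos: [0.5952, 0.0713, 0.18]
tcp_rot: [1.924, 2.482, 0.001]
wrist_force: [1.0, -0.8, 0.5]
width: 0.502
grip_force: 0.0
```

jog_arm:
  ticks:
    - [[0,0,0.04,0],[0,0,0,0]]

```text
time: 4.3
tool_pos: [0.5912, 0.0701, 0.1367]
tcp_rot: [-1.922, -2.477, 0.009]
wrist_force: [-0.3, 0.2, -0.1]
width: 0.499
grip_force: 0.0
```

```bash
python3 st.py .5945 .0704 .0323
python3 - <<'E'
from h import *
a=cam("wrist"); cv2.imwrite("pics/w2.png",a[0][:,:,::-1])
p=pts(mask(a[0],"blue",(100,0,420,384))); q=p[[p[:,1].argmin(),p[:,1].argmax()]]
w=plane(p,*a[1:],.057)[:,:2]; print(len(p),w.mean(0),p.min(0),p.max(0),cv2.minAreaRect(w.astype(np.float32)))
E
```

```text
4.3 [0.5912 0.0701 0.1367] yaw of tool y deg 14.38
[[-0.248  0.969 -0.009]
 [ 0.969  0.248 -0.001]
 [ 0.002 -0.009 -1.   ]]
delta in tool [-0.0007  0.0041  0.1043]
830 [0.59467042 0.07059102] [255. 179.] [270. 232.] ((0.5949959754943848, 0.07008753716945648), (0.011182934045791626, 0.04175166040658951), 14.283761978149414)
```

View pics/w2.png

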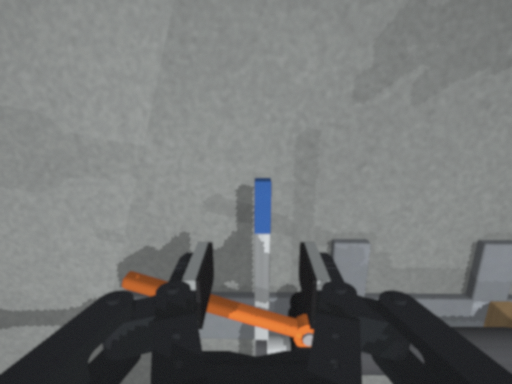

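The blue end is centred between the fingers at (263,205), confirming (0.595, 0.070). The TCP is about 4 mm off and slightly tilted, so I'll check the joints before going down.

jog_arm:
  ticks:
    - [[0,0,0,0],[0,0,0,0]]

```text
time: 4.6
tool_pos: [0.5966, 0.0704, 0.1437]
tcp_rot: [1.924, 2.479, 0.005]
wrist_force: [0.2, -0.2, 0.6]
width: 0.499
grip_force: 0.0
```

```bash
python3 st.py .5948 .0704 .0323; python3 -c "
from workcell import bot;s=bot.read_state();print(s['q'].round(3),s['joint_torque'].round(1))"
```

```text
4.6 [0.5966 0.0704 0.1437] yaw of tool y deg 14.37
[[-0.248  0.969  0.005]
 [ 0.969  0.248  0.   ]
 [-0.001  0.005 -1.   ]]
delta in tool [ 0.0005 -0.0023  0.1114]
[ 0.076  0.191  1.86  -0.     1.085 -0.175] [  0.  -44.4 -33.8   0.   -0.    0. ]
```

jog_arm:
  ticks:
    - [[0,0,0.03,0],[0,0,0.03,0],[0,0,0.025,0],[0,0,0.015,0],[0,0,0.0085,0]]

```text
time: 5.22
tool_pos: [0.5953, 0.0704, 0.0326]
tcp_rot: [1.926, 2.481, 0.001]
wrist_force: [-0.1, -0.7, 0.2]
width: 0.499
grip_force: 0.0
```

jog_arm:
  ticks:
    - [[0,0,0,0],[0,0,0,0]]

```text
time: 5.48
tool_pos: [0.5957, 0.0704, 0.0335]
tcp_rot: [1.925, 2.481, 0.002]
wrist_force: [-0.2, -0.1, -0.2]
width: 0.501
grip_force: 0.0
```

```bash
python3 st.py .5948 .0704 .0323
```

```text
5.475 [0.5957 0.0704 0.0335] yaw of tool y deg 14.38
[[-0.248  0.969  0.002]
 [ 0.969  0.248  0.   ]
 [-0.     0.002 -1.   ]]
delta in tool [ 0.0002 -0.0009  0.0012]
```

jog_arm:
  ticks:
    - [[0,0,0,0],[0,0,0,0],[0,0,0,0],[0,0,0,0],[0,0,0,0]]
  jaw: 0.0
  grip_force: 20

```text
time: 6.1
tool_pos: [0.5955, 0.0705, 0.0332]
tcp_rot: [1.925, 2.481, 0.002]
wrist_force: [-0.4, 1.6, 5.4]
width: 0.136
grip_force: 25.4
```

jog_arm:
  ticks:
    - [[0,-0.01,0,0],[0,-0.01,0,0],[0,0,0,0]]

```text
time: 6.48
tool_pos: [0.575, 0.0653, 0.0332]
tcp_rot: [1.926, 2.481, 0.001]
wrist_force: [3.1, 2.2, 4.5]
width: 0.136
grip_force: 25.4
```

```bash
python3 st.py; python3 m.py >/dev/null; python3 - <<'E'
from h import *
a=cam("scene"); cv2.imwrite("pics/s2.png",cv2.resize(a[0][170:300,190:370,::-1],None,fx=4,fy=4,interpolation=cv2.INTER_CUBIC))
E
```

```text
6.475 [0.575  0.0653 0.0332] yaw of tool y deg 14.37
[[-0.248  0.969  0.001]
 [ 0.969  0.248  0.   ]
 [-0.     0.001 -1.   ]]Traceback (most recent call last):
  File "m.py", line 10, in <module>
    p=pts(mask(im,c,(150,30,420,290))); w,mu,v,t=fit(p,z); print(c,len(p),p.mean(0).round(1),p.min(0),p.max(0),mu.round(4),deg(v).round(2),(mu+t.min()*v).round(4),(mu+t.max()*v).round(4))
  File "h.py", line 22, in pts
    n,l,s,c=cv2.connectedComponentsWithStats(m); i=1+np.argmax(s[1:,4]); y,x=np.where(l==i); return np.c_[x,y].astype(float)
                                                     ~~~~~~~~~^^^^^^^^^
    return _wrapfunc(a, 'argmax', axis=axis, out=out, **kwds)
    return bound(*args, **kwds)
ValueError: attempt to get argmax of an empty sequence
```

View pics/s2.png

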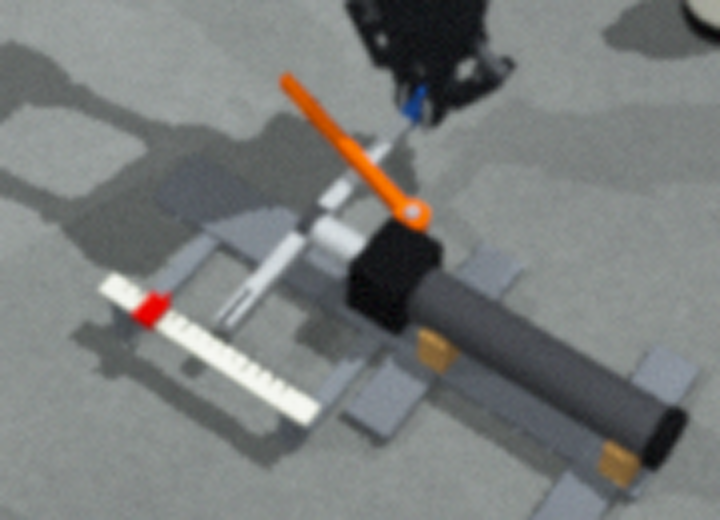

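The bar is in the grip and has followed the pull by about 20 mm. The line is at (235,305) in the crop, the marker is at (152,310), and the lever is still open. I'll draw the remaining 43 mm.

jog_arm:
  ticks:
    - [[0,-0.012,0,0],[0,-0.012,0,0],[0,-0.012,0,0],[0,-0.0065,0,0],[0,0,0,0]]

```text
time: 7.2
tool_pos: [0.5344, 0.055, 0.0332]
tcp_rot: [1.925, 2.481, 0.003]
wrist_force: [4.5, 3.5, 4.1]
width: 0.134
grip_force: 25.2
```

jog_arm:
  ticks:
    - [[0,0,0,0],[0,0,0,0]]

```text
time: 7.45
tool_pos: [0.5349, 0.0551, 0.0332]
tcp_rot: [1.925, 2.481, 0.003]
wrist_force: [4.7, 3.0, 4.5]
width: 0.138
grip_force: 25.3
```

```bash
cat > v.py <<'E'
from h import *
import sys
y=np.radians(14.2);X=np.array([np.cos(y),np.sin(y)]);Y=np.array([-X[1],X[0]])
s=bot.read_state(); t=s["tool_pos"][:2]; print(s["time"],"TCP X,Y",(t@X).round(4),(t@Y+.2135).round(4))
for n in("scene","side"):
    a=cam(n)
    M=np.zeros((3,3)); H=None
    for z,nm in((.057,"bar"),):
        # rectify plane z: 0.25mm/px, X .48..0.64 , Y stand -.14..-.06
        g=np.array([[.48,-.14],[.64,-.14],[.64,-.06],[.48,-.06]]); q=[]
        for gx,gy in g:
            w=np.r_[X*gx+Y*(gy-.2135),z,1]; c=np.linalg.inv(a[2])@w; k=a[1]@c[:3]; q.append(k[:2]/k[2])
        H=cv2.getPerspectiveTransform(np.float32(q),np.float32([[0,320],[640,320],[640,0],[0,0]]))
        cv2.imwrite(f"pics/{sys.argv[1]}_{n}.png",cv2.warpPerspective(a[0],H,(640,320),flags=cv2.INTER_CUBIC)[:,:,::-1])
i=[cv2.imread(f"pics/{sys.argv[1]}_{n}.png") for n in("scene","side")]; cv2.imwrite(f"pics/{sys.argv[1]}.png",np.vstack(i)[:600])
E
python3 v.py r1
```

```text
7.45 TCP X,Y 0.532 0.1358
```

View pics/r1.png

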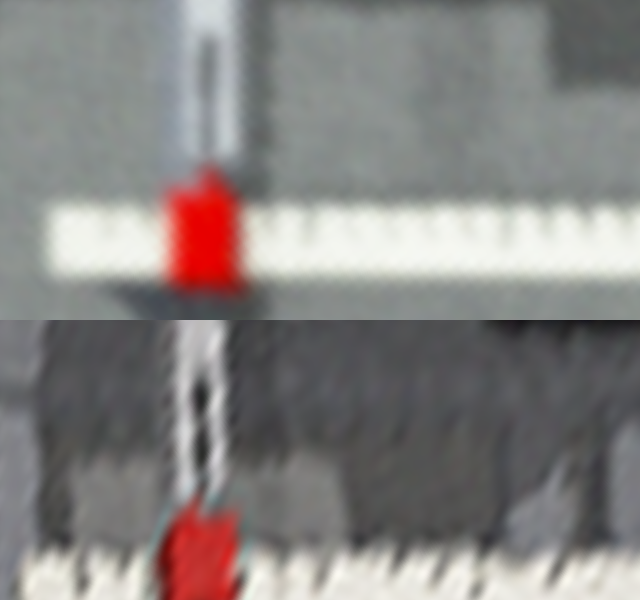

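The line is level with the red finger in both views: column 208 against 210 in one and 201 against 203 in the other, at 4 px per mm. Now I'll slide along the bar.

jog_arm:
  ticks:
    - [[-0.008,0,0,0],[-0.008,0,0,0],[-0.008,0,0,0],[-0.008,0,0,0],[0,0,0,0]]

```text
time: 8.18
tool_pos: [0.5379, 0.0323, 0.0312]
tcp_rot: [-1.923, -2.467, -0.01]
wrist_force: [-2.3, 35.9, 4.1]
width: 0.133
grip_force: 26.9
```

```bash
python3 - <<'E'
from h import *
y=np.radians(14.2);X=np.array([np.cos(y),np.sin(y)]);Y=np.array([-X[1],X[0]])
t=bot.read_state()["tool_pos"][:2]; print((t@X).round(4),(t@Y+.2135).round(4))
E
```

```text
0.5294 0.1129
```

jog_arm:
  ticks:
    - [[-0.008,0,0,0],[0,0,0,0]]
  grip_force: 10

```text
time: 8.43
tool_pos: [0.5393, 0.025, 0.0308]
tcp_rot: [-1.922, -2.466, -0.009]
wrist_force: [-2.8, 36.9, 3.1]
width: 0.135
grip_force: 27.2
```

```bash
cat > p.py <<'E'
from h import *
y=np.radians(14.2);X=np.array([np.cos(y),np.sin(y)]);Y=np.array([-X[1],X[0]])
s=bot.read_state();t=s["tool_pos"][:2]; M=R.from_rotvec(s["tcp_rot"]).as_matrix()
print("X %.4f Y %.4f"%(t@X,t@Y+.2135),"tool force",(M.T@s["wrist_force"]).round(1),"yaw",np.degrees(np.arctan2(M[1,1],M[0,1])).round(2))
E
python3 p.py
```

```text
X 0.5289 Y 0.1055 tool force [36.5  6.3 -2.5] yaw 14.14
```

jog_arm:
  ticks:
    - [[-0.008,0.002,0,0],[0,0.001,0,0],[0,0,0,0]]

```text
time: 8.8
tool_pos: [0.5434, 0.0182, 0.0303]
tcp_rot: [-1.921, -2.465, -0.008]
wrist_force: [-3.5, 36.7, 4.0]
width: 0.135
grip_force: 27.5
```

```bash
python3 p.py; python3 v.py r2
```

```text
X 0.5313 Y 0.0979 tool force [36.5  5.5 -3.4] yaw 14.16
8.8 TCP X,Y 0.5313 0.0979
```

View pics/r2.png

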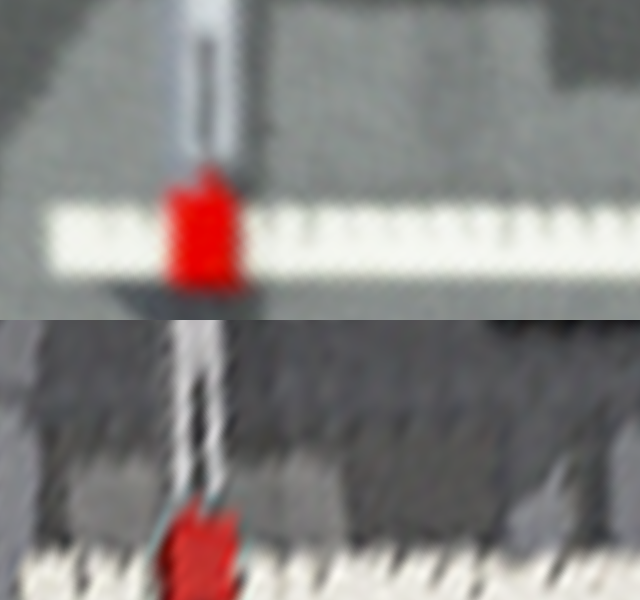

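Line and marker still match to about 1 mm, and the TCP's X tracks the line. Continuing.

jog_arm:
  ticks:
    - [[-0.008,0.0005,-0.001,0],[-0.008,0.0005,-0.001,0],[0,0,0,0]]

```text
time: 9.28
tool_pos: [0.5471, 0.0032, 0.031]
tcp_rot: [-1.919, -2.463, -0.006]
wrist_force: [-2.3, 35.9, -1.6]
width: 0.138
grip_force: 25.3
```

```bash
python3 p.py
```

```text
X 0.5311 Y 0.0824 tool force [35.3  6.6  2.1] yaw 14.16
```

jog_arm:
  ticks:
    - [[-0.006,0.0005,0,0],[-0.006,0.0005,0,0],[0,0,0,0]]

```text
time: 9.65
tool_pos: [0.5508, -0.0078, 0.0311]
tcp_rot: [-1.919, -2.462, -0.006]
wrist_force: [-3.9, 38.0, 0.3]
width: 0.134
grip_force: 26.1
```

```bash
python3 p.py
```

```text
X 0.5320 Y 0.0708 tool force [37.8  5.5  0.3] yaw 14.15
```

jog_arm:
  ticks:
    - [[-0.006,0,0,0],[-0.006,0,0,0],[0,0,0,0]]

```text
time: 10.02
tool_pos: [0.5535, -0.0191, 0.031]
tcp_rot: [-1.918, -2.462, -0.006]
wrist_force: [-3.9, 38.0, 0.6]
width: 0.135
grip_force: 26.7
```

```bash
python3 p.py
```

```text
X 0.5319 Y 0.0592 tool force [37.8  5.5  0.1] yaw 14.15
```

jog_arm:
  ticks:
    - [[-0.004,0,0,0],[0,0,0,0]]

```text
time: 10.28
tool_pos: [0.5544, -0.0227, 0.0309]
tcp_rot: [-1.918, -2.462, -0.006]
wrist_force: [-3.7, 38.4, 0.9]
width: 0.134
grip_force: 26.7
```

```bash
python3 p.py; python3 - <<'E'
from h import *
a=cam("scene"); cv2.imwrite("pics/s3.png",cv2.resize(a[0][170:300,190:370,::-1],None,fx=4,fy=4,interpolation=cv2.INTER_CUBIC))
y=np.radians(14.2)
for n,r in(("scene",(200,150,370,300)),("side",(220,150,380,260))):
    b=cam(n); p=pts(mask(b[0],"orange",r)); w=plane(p,*b[1:],.076)[:,:2]; u,s,v=np.linalg.svd(w-w.mean(0),full_matrices=False); d=np.degrees(np.arctan2(v[0][1],v[0][0]))%180; print(n,len(p),"lever rad",np.radians(180+14.2-d if d>90 else 14.2-d))
E
```

```text
X 0.5319 Y 0.0555 tool force [38.1  5.8 -0.2] yaw 14.16
scene 229 lever rad 0.017012161057073743
side 193 lever rad 0.00857839054133708
```

View pics/s3.png

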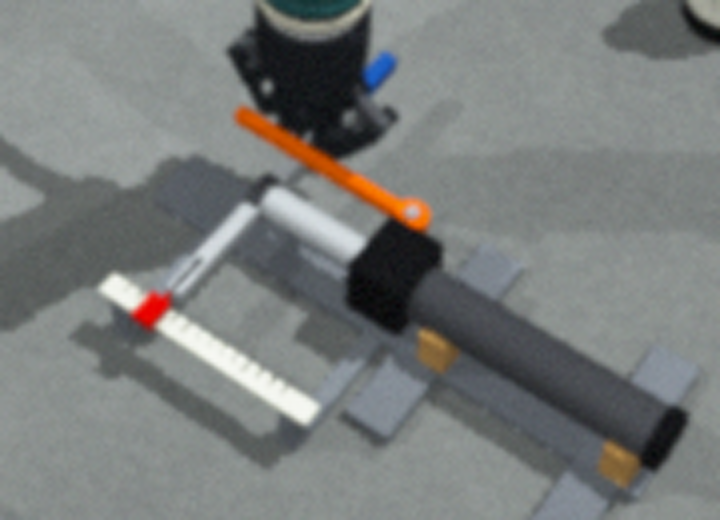

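The lever is now almost parallel to the leg (about 0.015 rad), with the line at the marker. I'll nudge on slightly to find the stop.

jog_arm:
  ticks:
    - [[-0.0015,0,0,0],[0,0,0,0]]

```text
time: 10.68
tool_pos: [0.5546, -0.0232, 0.0309]
tcp_rot: [-1.917, -2.46, -0.008]
wrist_force: [-4.7, 42.3, 2.4]
width: 0.135
grip_force: 26.8
```

```bash
python3 p.py
```

```text
X 0.5319 Y 0.0549 tool force [42.2  5.8 -1.6] yaw 14.15
```

jog_arm:
  ticks:
    - [[-0.001,0,0,0],[0,0,0,0]]

```text
time: 10.92
tool_pos: [0.5545, -0.0232, 0.0309]
tcp_rot: [-1.917, -2.459, -0.009]
wrist_force: [-4.7, 44.2, 3.1]
width: 0.133
grip_force: 26.9
```

```bash
python3 p.py; python3 v.py r3; python3 - <<'E'
from h import *
for n,r in(("scene",(200,150,370,300)),("side",(220,150,380,260))):
    b=cam(n); p=pts(mask(b[0],"orange",r)); w=plane(p,*b[1:],.076)[:,:2]; u,s,v=np.linalg.svd(w-w.mean(0),full_matrices=False); d=np.degrees(np.arctan2(v[0][1],v[0][0]))%180; print(n,len(p),"lever rad",np.radians(180+14.2-d if d>90 else 14.2-d))
E
```

```text
X 0.5319 Y 0.0550 tool force [44.1  6.2 -2.2] yaw 14.13
10.925 TCP X,Y 0.5319 0.055
scene 226 lever rad 0.00901267260355689
side 192 lever rad 0.01011321737761681
```

View pics/r3.png

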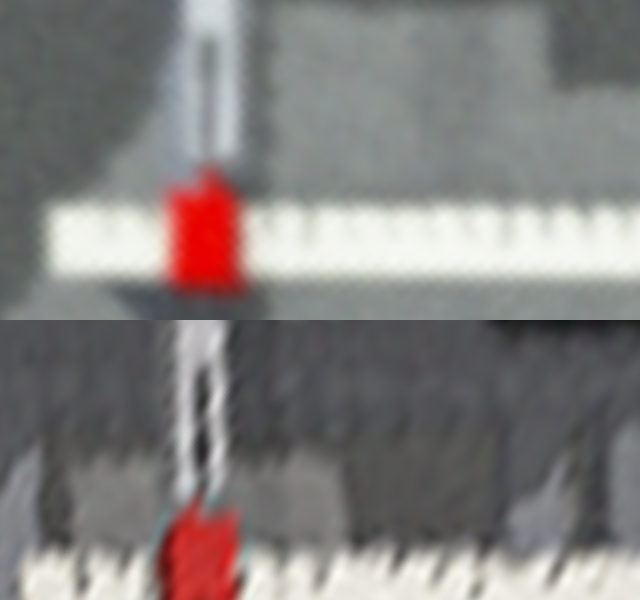

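The lever is against its stop: position stalled, force rising, angle about 0.01 rad. The line is on the marker (column 208 against 210) and the grip is holding, so I'm handing in.

jog_arm:
  ticks:
    - [[0,0,0,0],[0,0,0,0]]

```text
time: 11.38
tool_pos: [0.5545, -0.0232, 0.0309]
tcp_rot: [-1.917, -2.459, -0.009]
wrist_force: [-4.9, 45.2, 2.3]
width: 0.138
grip_force: 26.9
```

```bash
python3 p.py; python3 -c "
from workcell import bot;print(bot.finish_job())"
```

```text
X 0.5319 Y 0.0550 tool force [45.   6.3 -1.4] yaw 14.13
the job is handed in; nothing more can be done
None
```

I handed the job in at 11.4 s: the hand still grips the bar (about 27 N), the line is within about 1 mm of the red marker, the lever is closed to about 0.01 rad, and the arm went nowhere near the bystanders; no verdict was returned.

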